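# Clamp the pipe in the mitre box with the twist-lock hold-down

## Robot

A 6-joint arm with a two-finger parallel gripper is mounted at the origin on a cart in front of the work surface, level with it; the furniture and walls round the work are solid. World frame = base frame: x ahead of the robot, y to its left, z up, the work surface at z = 0. Lengths are in m, angles in rad, forces in N, time in s.
With the tool pointing down it reaches from about 0.325 to 0.9 m from the base axis. Payload 6.1 kg.
Tool frame: the origin (TCP) lies where the fingers leave the gripper's body, on its centre line; the fingertips stand manip.tip_reach ahead of it and the grasp point (between the pads) lies 51 mm ahead of it (manip.tip_reach is the distance from the TCP to the fingertips, in m); z points along the fingers, y is the line along which they close (so a half turn about z gives the same grasp; the last joint's range is limited). The gripper opens to 87 mm and grips with 3 to 60 N. Pads are 19 mm wide; open, the fingers measure 117 mm over their backs; the gripper's body (75 mm by 190 mm) begins 51 mm behind the grasp point.
Start: joints at [0.998, 0.22, 1.526, -0, 1.395, -0.126], TCP at [0.27, 0.564, 0.292] pointing down, gripper open.
Joint ranges: [-2.98, 2.98], [-0.91, 2.08], [0.09, 2.57], [-1.24, 4.39], [0.2, 2.65], [-2.68, 2.68]. Speed limits (rad/s): [2.57, 2.57, 3.01, 3.14, 3.14, 3.14].

## Interface

Orientations are given as a 3x3 rotation matrix whose columns are the frame's x, y, z axes.
In Python, from plant import manip gives the robot as it stands.
- The arm moves only by the tool step_arm, never from a script. Its argument "moves" is a list of rows, each a list of 5 numbers: the shift along the tool's x, y, z as a fraction of full scale, then the turn about the tool's z as a fraction of full scale, then the opening, from 0 (shut) to 1 (fully open). In form: [[x, y, z, twist, grip], ...]. A call has 1 to 20 rows; each row is the pose to reach, as a shift and turn from the pose commanded when the call began, along the tool's axes at that moment, turning the shorter way round; what a row does not reach only later rows make up. Full scale, the value 1, is 0.1 m for a shift and pi rad for a turn. A row lasts 1/10 s, in which the tool goes at most 50 mm and 8.59 degrees, less where a joint would pass 70% of its speed; a pose out of reach is approached as far as the arm can. A call with a number of a shift or a turn outside -1 to 1 is refused whole. A call with a gripper value outside its range is refused whole. The fingers move at their own pace and stop on an object; the grip force is fixed at half the most. Time passes only in rows, so rows that repeat a pose let the fingers close. It gives the time, the measured TCP pose, the force, the opening and the grip force at its end, in the units of the state.
- manip.state(): the state, without advancing time (a new reading comes with each control period).
- manip.snapshot(name): name is "side" or "top"; returns (picture, depth): 480x640x3 uint8, red, green, blue; 480x640 float32, m along the optical axis (not along the pixel's ray), 0 where there is no reading.
- manip.camera_model(name): a dict with "camera_matrix" (3x3 intrinsics, pixels), "view" (4x4, takes a point from world to camera coordinates). Camera axes: x right, y up, looking along -z (the intrinsics and any distortion apply to the point x, -y, -z); pixel columns grow to the right and rows downward; lengths in m; the calibration is good to about 2 mm. A picture is of the moment at which its call begins. camera_model takes no time and is no camera call.
- manip.close_job(): hands the job in; it is judged then, once.
The state is a dict: "clock": time; "q": joint angles; "joint_vel": joint speeds; "effort": joint torques, N m; "ee_pos": TCP position; "tool_rot": TCP orientation; "force": force on the tool from outside, world axes, zero at the start; "torque": the same for the moment, N m; "gripper_width": finger opening in m; "grip_force": force on a finger pad.
Only numpy, scipy, OpenCV 4.12 (cv2) and the standard library are available. Lean on these libraries where they do the work, as an engineer would, in place of code of your own. Each camera call takes 0.05 s, during which the arm holds its last target. There are 200 camera calls.

## Task

Make the white pipe ready for sawing: slide it gently along the wooden mitre box until its end is against the steel stop. Then twist the black knob of the hold-down anticlockwise to free it, push it down until the rubber foot presses on the pipe with about 10 N, and, keeping that pressure on, twist the knob back clockwise until it is fully locked, so that the pipe stays clamped when you let go. The pipe is thin: do not ram it against the stop, never let the foot press on it with more than 25 N, and leave the things lying near the box alone.

Things in the scene. Friction and masses are not known exactly. Their poses are not given: they have to be found in the camera images.
- mitre_box: fixed wooden mitre box, base 172 x 236 x 12 mm, channel 35 mm wide between 12 mm walls 52 mm high, from y = -100 mm (open end) to the stop at y = +100 mm. Origin on the bench under the hold-down's axis; z up, y along the channel to the stop, x to the steel column behind (axis at x = 78 mm, 168 mm high). The blue head of the hold-down is over the channel, 115 to 160 mm up, 50 mm across
- length_stop: steel stop plate across the stop end of the channel, 59 mm wide, top 54 mm above the bench
- stop_face (a point): point on the face of the steel stop that the pipe's end must meet, on the pipe's axis
- pvc_pipe: white plastic pipe, 240 mm long, 31 mm thick, about 70 g, loose on the channel's floor (axis 27.5 mm, top 43 mm above the bench), 20 to 45 mm short of the stop; slides easily. Its y runs along it to the stop; origin mid-length on its underside. Its free end sticks 60 to 85 mm out of the channel's open end (40 mm when home), over the base for the first 18 mm, then over the bench
- pipe_stop_end (a point): centre of the pipe's end that faces the steel stop
- pipe_push_end (a point): centre of the pipe's free end, which sticks out of the box; push here, along the box's +y
- extension (a joint): how far the hold-down's telescoping rod is slid down out of its head, 0 to 0.056 m (0 = fully up). Freed, the 14 mm rod slides against 3 N of drag and stays where it is left; it weighs about 0.25 kg, so that its weight nearly makes up for the drag on the way down. Locked, it holds against about 50 N
- twist_lock (a joint): turn of knob and rod: 0 = locked, at its stop (red line on the knob at the red dot); grows anticlockwise seen from above to 1.2 rad = free, at its other stop (green dot). An oval on the rod wedges in the head from 0 to about 0.7 rad and takes 0.3 to 0.5 N m to turn meanwhile. The knob does not rise or fall as it turns
- knob_grip (a point): centre of the round black fluted knob on top of the rod, on its axis: 36 mm across, 40 mm tall (16 mm above this point, 24 mm below it); 246 mm above the bench at extension 0, lower by the extension. At least 6 mm remain between the knob and the head below it
- quill: lower end of the rod, with the round rubber foot it carries, 21 mm across, on the knob's axis; origin 110 mm above the bench at extension 0, lower by the extension. It does not turn with the knob. The foot sits on a threaded stud which is screwed out by an unrecorded amount: its underside is 25 to 41 mm below this origin, so that it meets the pipe at an extension of 26 to 42 mm. The rubber gives about 1 mm for 8 N
- marker: black and white marker pen, 135 mm, lying in front of the box; bystander, to be left alone
- pencil: flat red carpenter's pencil, 148 mm, lying in front of the box; bystander, to be left alone
- parts_jar: glass jar with grey lid, 57 mm across, 70 mm tall, standing behind the box; bystander, to be left alone
- cutters_blue: blue-handled cutters, 126 mm, lying behind the box; bystander, to be left alone

How it is judged:
On the way, in this order (a step that is already met when the one before it is completed fails the run):
1. the pipe's end is against the steel stop (distance between pipe_stop_end and stop_face below 0.004 m), for 0.2 s.
2. with the knob turned free, the rubber foot is pushed down on the pipe (value of joint twist_lock above 0.7 rad and contact force between quill and pvc_pipe above 4 N), for 0.1 s.
At the end, for the whole second after the job is handed in: The pipe's end is within 4 mm of the stop face and at rest, the knob is turned back to within 0.2 rad of its locked stop, and the rubber foot by itself keeps pressing on the pipe with 5 to 16 N (distance between pipe_stop_end and stop_face below 0.004 m and value of joint twist_lock below 0.2 rad and contact force between quill and pvc_pipe between 5 and 16 N and linear speed of pvc_pipe below 0.01 m/s); the robot touches nothing.
It fails at once if the rubber foot presses on the pipe with more than 25 N (contact force between quill and pvc_pipe above 25 N).
It fails at once if the pipe is rammed against the stop with more than 60 N (contact force between length_stop and pvc_pipe above 60 N).
It fails at once if a marker, pencil, jar or cutters is moved more than 30 mm (distance of any of marker, pencil, parts_jar, cutters_blue from where it was at the start of the episode above 0.03 m).
It also fails if it takes over 64 s, if anything falls off the work surface, if the arm or the gripper's body presses on something with over 40 N, if the wrist force passes 120 N, or if a joint passes its speed limit or range.

## Working session

There is one attempt and no reset: what is moved stays moved. The work goes in short steps, Python scripts to look and compute and a tool call to move; the robot and the scene stay as the last step left them, time stands still between calls to the robot, and variables do not carry over. Pictures are saved under pics/ and viewed, at most 11 in all, crops included, and the job is handed in when it is done.

Besides the shell and the picture viewer there is one more tool, called after ">>>" as name([rows], argument=value, ...), one row to a line, values as JSON. step_arm: Moves the arm, as the interface text tells. Its arguments: {"type":"object","properties":{"moves":{"type":"array"}},"required":["moves"]}

```bash
ls; mkdir -p pics; python3 - <<'E'
from plant import manip
import cv2,numpy as np
print(manip.state(),manip.tip_reach)
for n in("side","top"):
    p,d=manip.snapshot(n);cv2.imwrite(f"pics/{n}0.png",p[:,:,::-1]);np.save(f"pics/{n}0.npy",d)
    print(n,manip.camera_model(n))
E
```

```text
pics
{'clock': 0.0, 'q': array([ 9.97906158e-01,  2.21209541e-01,  1.52762260e+00, -4.75012823e-05,
        1.39469058e+00, -1.26097744e-01]), 'joint_vel': array([ 0.0001147 , -0.00093307, -0.00055485,  0.00053033, -0.00014281,
       -0.00093146]), 'effort': array([-2.96660846e-04, -4.94618547e+01, -3.87375712e+01,  6.97448174e-02,
        5.72273007e-02, -1.77722882e-04]), 'ee_pos': array([0.26979268, 0.56322645, 0.29114132]), 'tool_rot': array([[-9.01841169e-01,  4.32066537e-01, -1.00692218e-03],
       [ 4.32067666e-01,  9.01839686e-01, -1.64726490e-03],
       [ 1.96354338e-04, -1.92062982e-03, -9.99998136e-01]]), 'force': array([ 0.04556312, -0.27723258, -0.11245461]), 'torque': array([0.01377415, 0.00338998, 0.01687908]), 'grip_force': 0.0, 'gripper_width': 0.08711511125183145} 0.0697
side {'camera_matrix': array([[499.49354778,   0.        , 318.22553132],
       [  0.        , 499.49354778, 237.36856654],
       [  0.        ,   0.        ,   1.        ]]), 'view': array([[-0.99602076, -0.08551232, -0.02510546,  0.59119131],
       [ 0.01991393, -0.48812168,  0.87254837, -0.08997793],
       [-0.08686815,  0.86857635,  0.48788222, -0.99238653],
       [ 0.        ,  0.        ,  0.        ,  1.        ]])}
top {'camera_matrix': array([[615.7685369 ,   0.        , 317.94890939],
       [  0.        , 615.7685369 , 240.33286315],
       [  0.        ,   0.        ,   1.        ]]), 'view': array([[ 0.01108858, -0.99974699, -0.01957026,  0.1167008 ],
       [ 0.98509109,  0.00756168,  0.1718673 , -0.60866587],
       [-0.17167583, -0.02118425,  0.9849257 , -1.02332167],
       [ 0.        ,  0.        ,  0.        ,  1.        ]])}
```

View pics/side0.png

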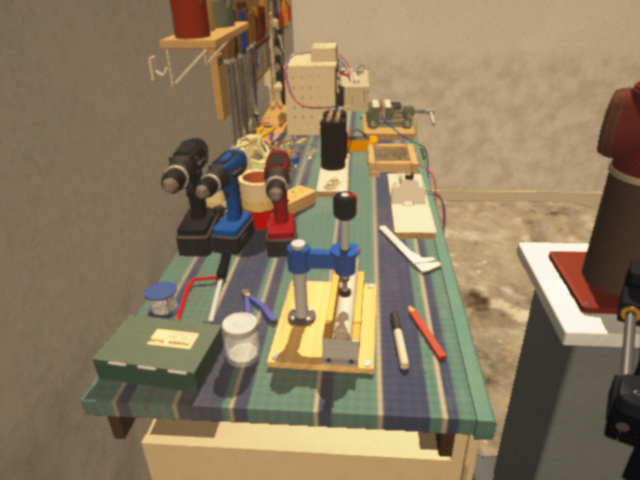

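View pics/top0.png

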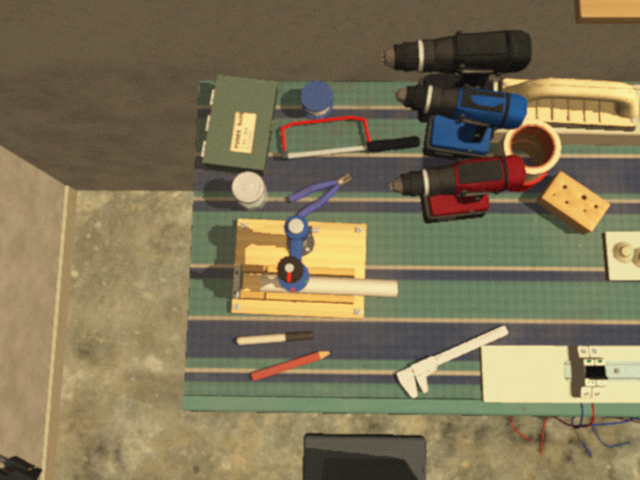

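Side view: box with the column and blue head, knob at (345,203). Top view: knob (290,270), column (296,227), pipe's free end (397,288), stop end on the left near x=237; marker and pencil lie in front (below), jar and cutters behind.

```bash
cat > h.py <<'E'
import numpy as np,cv2
from plant import manip
def ray(n,u,v):
    c=manip.camera_model(n);K=c["camera_matrix"];V=c["view"];R=V[:3,:3];o=-R.T@V[:3,3]
    d=np.array([(u-K[0,2])/K[0,0],-(v-K[1,2])/K[1,1],-1.]);return o,R.T@d
def onz(n,u,v,z):
    o,d=ray(n,u,v);return o+d*(z-o[2])/d[2]
def proj(n,p):
    c=manip.camera_model(n);K=c["camera_matrix"];q=c["view"]@np.r_[p,1];return K[0,0]*q[0]/-q[2]+K[0,2],K[1,1]*q[1]/q[2]+K[1,2]
def big(m):
    c=max(cv2.findContours(m.astype(np.uint8),0,2)[0],key=cv2.contourArea);return c
E
python3 - <<'E'
from h import *
p=cv2.imread("pics/top0.png");d=np.load("pics/top0.npy");h=cv2.cvtColor(p,cv2.COLOR_BGR2HSV)
H,S,V=[h[:,:,i].astype(int) for i in range(3)]
roi=np.zeros(H.shape,bool);roi[212:325,225:405]=1
wood=roi&(H>12)&(H<32)&(S>90)&(V>120)
r=cv2.minAreaRect(big(wood));b=cv2.boxPoints(r);print("base px",b.round(1))
B=np.array([onz("top",*q,.012) for q in b]);print(B.round(4),B.mean(0), [np.linalg.norm(B[i]-B[i-1]).round(3) for i in range(4)])
pm=roi&(S<90)&(V>150);pm[:270]=0;pm[:,:305]=0
c=big(pm);r=cv2.minAreaRect(c);b=cv2.boxPoints(r);print("pipe",b.round(1))
P=np.array([onz("top",*q,.0275) for q in b]);print(P.round(4),[np.linalg.norm(P[i]-P[i-1]).round(3) for i in range(4)])
k=np.zeros_like(roi);k[250:290,270:310]=1
c=big(k&(V<60));(u,v),rad=cv2.minEnclosingCircle(c);print("knob",u,v,rad,onz("top",u,v,.262),rad*2*(d[int(v),int(u)])/615, d[int(v),int(u)])
k[:]=0;k[212:242,282:312]=1
c=big(k&(S<60)&(V>130));(u,v),rad=cv2.minEnclosingCircle(c);print("col",u,v,rad,onz("top",u,v,.168),d[int(v),int(u)])
cv2.imwrite("pics/crop.png",cv2.resize(p[205:330,220:410],None,fx=4,fy=4,interpolation=cv2.INTER_CUBIC))
E
```

```text
base px [[224.9 319. ]
 [227.3 217.5]
 [406.3 221.7]
 [403.9 323.2]]
[[ 0.4711  0.2877  0.012 ]
 [ 0.6561  0.2902  0.012 ]
 [ 0.6506 -0.0374  0.012 ]
 [ 0.467  -0.0307  0.012 ]] [0.56122442 0.12744789 0.012     ] [np.float64(0.318), np.float64(0.185), np.float64(0.328), np.float64(0.184)]
pipe [[304.7 291.5]
 [305.5 276.8]
 [397.7 281.8]
 [396.9 296.6]]
[[ 0.5201  0.1454  0.0275]
 [ 0.5463  0.1443  0.0275]
 [ 0.5388 -0.0189  0.0275]
 [ 0.5127 -0.0171  0.0275]] [np.float64(0.163), np.float64(0.026), np.float64(0.163), np.float64(0.026)]
knob 282.0 278.0 9.999999747378752e-05 [0.51762263 0.16742736 0.262     ] 2.814933e-07 0.8655919
col 296.0 225.5 8.20071029663086 [0.61100201 0.15466098 0.168     ] 0.96647805
```

View pics/crop.png

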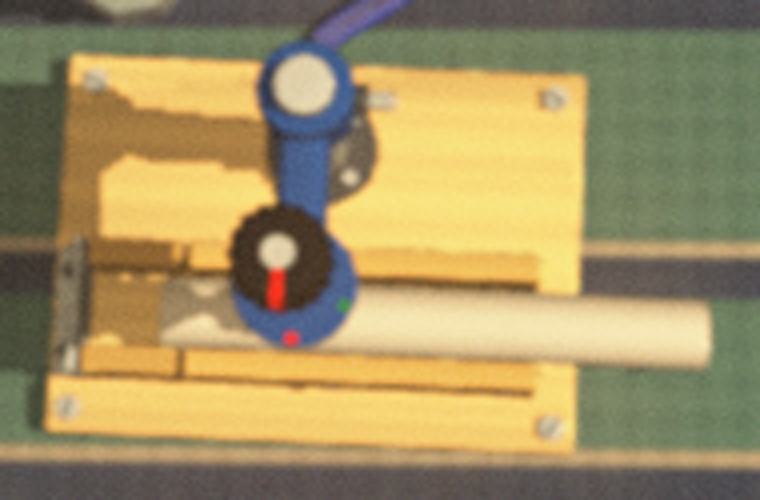

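```bash
python3 - <<'E'
from h import *
f=lambda x,y,z:onz("top",220+x/4,205+y/4,z).round(4)
C=np.array([f(*q,.012) for q in[(70,55),(587,77),(575,452),(45,430)]]);print(C,[np.linalg.norm(C[i]-C[i-1]).round(3) for i in range(4)])
ax=(C[0]+C[3]-C[1]-C[2]);print("yaw box y axis deg from +y",np.degrees(np.arctan2(-ax[0],ax[1])))
k=f(281,257,.262);c=f(304,85,.168);print("knob",k,"col",c,"dist",np.linalg.norm((k-c)[:2]),"yaw",np.degrees(np.arctan2((c-k)[1],(c-k)[0])))
a=f(711,335,.0275);b=f(163,313,.04);s=f(87,308,.04);print("push",a,"stopend",b,"stop",s,np.linalg.norm((a-b)[:2]),np.degrees(np.arctan2(-(b-a)[0],(b-a)[1])))
for n in["marker"]: print(f(80,540,0))
p=cv2.imread("pics/side0.png")
cv2.imwrite("pics/crop2.png",cv2.resize(p[185:375,265:385],None,fx=3,fy=3,interpolation=cv2.INTER_CUBIC))
E
```

```text
[[0.6539 0.2714 0.012 ]
 [0.6453 0.0346 0.012 ]
 [0.4754 0.0404 0.012 ]
 [0.4828 0.2768 0.012 ]] [np.float64(0.171), np.float64(0.237), np.float64(0.17), np.float64(0.237)]
yaw box y axis deg from +y -1.9365666794752334
knob [0.53   0.1562 0.262 ] col [0.6098 0.1546 0.168 ] dist 0.07981603848851432 yaw -1.1486336558655232
push [ 0.5265 -0.0188  0.0275] stopend [0.5328 0.2222 0.04  ] stop [0.5347 0.2557 0.04  ] 0.2410823303355101 -1.4974324583276566
[0.4346 0.2613 0.    ]
```

View pics/crop2.png

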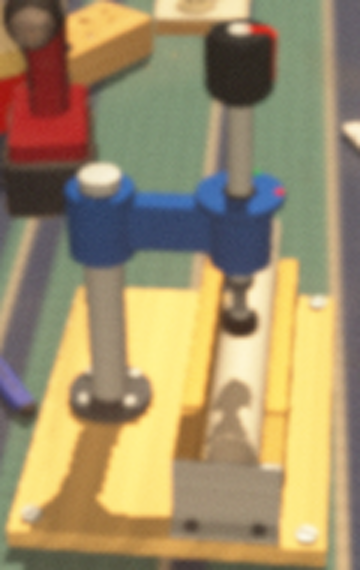

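The crops agree with the given sizes: base 0.171 x 0.237 m, knob to column 0.080 m, pipe 0.241 m. The box yaw is about -1.9° and the gap to the stop about 33 mm. I'll travel high to a point behind the pipe's free end.

>>> step_arm([
  [0, 0, -0.4, 0, 0],
  [0, 0, -0.8, 0, 0],
  [0, 0, -0.8, 0, 0],
])

```text
clock: 0.4
ee_pos: [0.2711, 0.5653, 0.3792]
tool_rot: [[-0.902, 0.432, 0.006], [0.432, 0.902, 0.009], [-0.001, 0.01, -1.0]]
force: [-0.0, 0.2, 0.5]
gripper_width: 0.0705
grip_force: 0.0
```

>>> step_arm([
  [-0.33, -0.3, 0, 0, 0],
  [-0.67, -0.61, 0, 0, 0],
  [-1, -0.92, 0, 0, 0],
])

```text
clock: 0.7
ee_pos: [0.3205, 0.436, 0.3712]
tool_rot: [[-0.902, 0.431, -0.001], [0.431, 0.902, -0.001], [0.0, -0.001, -1.0]]
force: [1.0, 0.3, 0.4]
gripper_width: 0.0468
grip_force: 0.0
```

>>> step_arm([
  [-0.33, -0.3, 0, 0, 0],
  [-0.67, -0.61, 0, 0, 0],
  [-1, -0.92, 0, 0, 0],
])

```text
clock: 1.0
ee_pos: [0.371, 0.3095, 0.3716]
tool_rot: [[-0.902, 0.432, -0.0], [0.432, 0.902, -0.0], [0.0, -0.0, -1.0]]
force: [0.5, 0.5, 0.0]
gripper_width: 0.0233
grip_force: 0.0
```

>>> step_arm([
  [-0.33, -0.3, 0, 0, 0],
  [-0.67, -0.61, 0, 0, 0],
  [-1, -0.92, 0, 0, 0],
])

```text
clock: 1.3
ee_pos: [0.4215, 0.1833, 0.3717]
tool_rot: [[-0.902, 0.432, -0.0], [0.432, 0.902, -0.0], [0.0, -0.0, -1.0]]
force: [1.1, -0.5, 0.5]
gripper_width: 0.003
grip_force: 0.0
```

>>> step_arm([
  [-0.33, -0.3, 0, 0, 0],
  [-0.67, -0.61, 0, 0, 0],
  [-1, -0.92, 0, 0, 0],
])

```text
clock: 1.6
ee_pos: [0.4719, 0.0571, 0.3718]
tool_rot: [[-0.902, 0.432, -0.0], [0.432, 0.902, 0.0], [0.0, 0.0, -1.0]]
force: [0.7, -0.1, -0.2]
gripper_width: 0.0002
grip_force: 0.0
```

>>> step_arm([
  [-0.33, -0.3, 0, 0.04, 0],
  [-0.67, -0.61, 0, 0.08, 0],
  [-1, -0.92, 0, 0.12, 0],
  [-1, -0.92, 0, 0.16, 0],
  [-1, -0.92, 0, 0.2, 0],
  [-1, -0.92, 0, 0.24, 0],
  [-1, -0.92, 0, 0.28, 0],
  [-1, -0.92, 0, 0.32, 0],
  [-1, -0.92, 0, 0.368, 0],
  [-1, -0.92, 0, 0.368, 0],
  [-1, -0.92, 0, 0.368, 0],
])

```text
clock: 2.7
ee_pos: [0.522, -0.0672, 0.3717]
tool_rot: [[0.028, 1.0, -0.001], [1.0, -0.028, 0.0], [0.0, -0.001, -1.0]]
force: [-0.3, 0.7, 1.2]
gripper_width: 0.0001
grip_force: 0.0
```

```bash
python3 - <<'E'
from h import *
s=manip.state();print(s)
p,d=manip.snapshot("top");cv2.imwrite("pics/t1.png",p[:,:,::-1])
E
```

```text
{'clock': 2.7, 'q': array([-2.77896877e-01, -5.85600034e-02,  1.67492556e+00, -4.08010840e-05,
        1.52599325e+00, -2.49735553e-01]), 'joint_vel': array([-0.00132397, -0.00135008, -0.00260353,  0.00178398,  0.00176892,
       -0.00114974]), 'effort': array([-9.48021450e-03, -3.69719481e+01, -3.98267269e+01,  6.58852025e-02,
        5.32855536e-02,  1.96560519e-01]), 'ee_pos': array([ 0.52203821, -0.0672021 ,  0.3717373 ]), 'tool_rot': array([[ 2.81558153e-02,  9.99603267e-01, -7.47945874e-04],
       [ 9.99603535e-01, -2.81556949e-02,  1.70986695e-04],
       [ 1.49859923e-04, -7.52463609e-04, -9.99999706e-01]]), 'force': array([-0.32533308,  0.68326572,  1.23461874]), 'torque': array([-0.06934974,  0.02703384, -0.03029773]), 'grip_force': 0.0, 'gripper_width': 0.0001284279210266096}
```

>>> step_arm([
  [0, 0, 0.4, 0, 0],
  [0, 0.03, 0.8, 0, 0],
  [0, 0.03, 1, 0, 0],
])

```text
clock: 3.05
ee_pos: [0.5238, -0.0669, 0.2684]
tool_rot: [[0.029, 1.0, -0.004], [1.0, -0.029, 0.001], [0.001, -0.004, -1.0]]
force: [-0.1, -0.3, -0.6]
gripper_width: 0.0009
grip_force: 0.0
```

>>> step_arm([
  [0, 0, 0.4, 0, 0],
  [0, 0, 0.8, 0, 0],
  [0, 0, 1, 0, 0],
])

```text
clock: 3.35
ee_pos: [0.5231, -0.0668, 0.1683]
tool_rot: [[0.029, 1.0, -0.005], [1.0, -0.029, 0.001], [0.001, -0.005, -1.0]]
force: [-0.2, -0.1, -0.3]
gripper_width: 0.0004
grip_force: 0.0
```

>>> step_arm([
  [0, 0, 0.3, 0, 0],
  [0, 0, 0.6, 0, 0],
  [0, 0, 0.8, 0, 0],
  [0, 0, 0.89, 0, 0],
  [0.1, 0, 0.89, 0, 0],
  [0.2, 0, 0.89, 0, 0],
  [0.2, 0, 0.89, 0, 0],
])

```text
clock: 4.05
ee_pos: [0.5268, -0.0461, 0.0846]
tool_rot: [[0.03, 1.0, 0.002], [1.0, -0.03, -0.0], [-0.0, 0.002, -1.0]]
force: [-0.3, -0.7, -0.1]
gripper_width: 0.0001
grip_force: 0.0
```

```bash
python3 - <<'E'
from h import *
p,d=manip.snapshot("top");cv2.imwrite("pics/t2.png",cv2.resize(cv2.cvtColor(p,4)[205:330,220:440],None,fx=3.5,fy=3.5,interpolation=2))
p,d=manip.snapshot("side");cv2.imwrite("pics/s2.png",p[:,:,::-1])
E
```

```text
(no output)
```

View pics/t2.png

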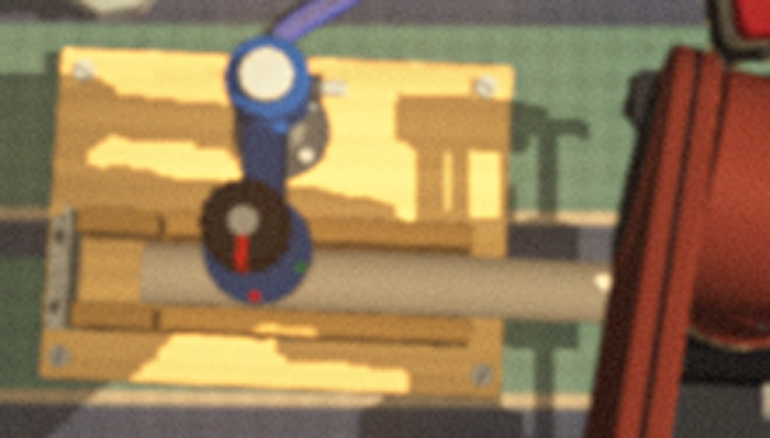

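The top view shows the gripper over the pipe's free end, with the pipe's stop end at crop (143,270) and the stop at (62,270). I'll push gently.

>>> step_arm([
  [0.05, 0, 0, 0, 0],
  [0.1, 0, 0, 0, 0],
  [0.12, 0, 0, 0, 0],
  [0.14, 0, 0, 0, 0],
  [0.16, 0, 0, 0, 0],
  [0.18, 0, 0, 0, 0],
  [0.2, 0, 0, 0, 0],
  [0.22, 0, 0, 0, 0],
  [0.24, 0, 0, 0, 0],
  [0.26, 0, 0, 0, 0],
  [0.28, 0, 0, 0, 0],
  [0.3, 0, 0, 0, 0],
  [0.32, 0, 0, 0, 0],
  [0.34, 0, 0, 0, 0],
  [0.36, 0, 0, 0, 0],
  [0.38, 0, 0, 0, 0],
  [0.4, 0, 0, 0, 0],
  [0.4, 0, 0, 0, 0],
])

```text
clock: 5.95
ee_pos: [0.5271, -0.0071, 0.0833]
tool_rot: [[0.032, 0.999, 0.0], [0.999, -0.032, 0.0], [0.0, 0.0, -1.0]]
force: [0.2, 0.2, -0.3]
gripper_width: 0.0005
grip_force: 0.0
```

```bash
python3 - <<'E'
from h import *
p,d=manip.snapshot("top");cv2.imwrite("pics/t3.png",cv2.resize(cv2.cvtColor(p,4)[205:330,220:440],None,fx=3.5,fy=3.5,interpolation=2))
print(manip.state()["force"])
E
```

```text
[ 0.18722518 -0.71899341 -0.1437105 ]
```

View pics/t3.png

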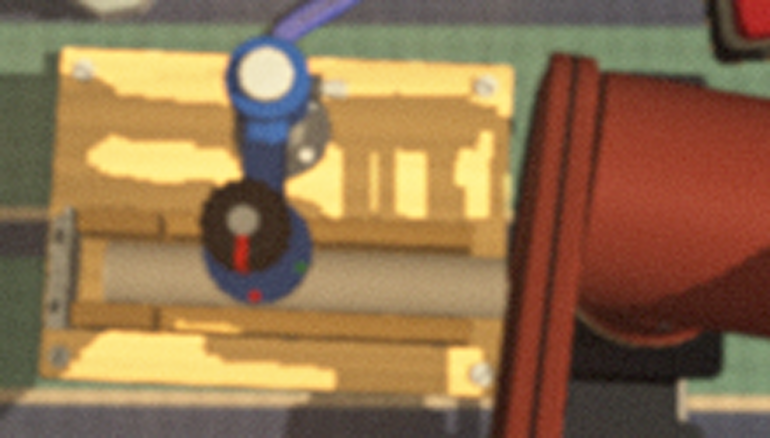

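The pipe's end has moved to crop x=105 and the stop face is at about 74, so about 14 mm remain.

>>> step_arm([
  [0.02, 0, 0, 0, 0],
  [0.04, 0, 0, 0, 0],
  [0.06, 0, 0, 0, 0],
  [0.08, 0, 0, 0, 0],
  [0.1, 0, 0, 0, 0],
  [0.11, 0, 0, 0, 0],
  [0.12, 0, 0, 0, 0],
])

```text
clock: 6.7
ee_pos: [0.5276, 0.0047, 0.0833]
tool_rot: [[0.032, 0.999, 0.0], [0.999, -0.032, -0.0], [-0.0, 0.0, -1.0]]
force: [0.2, -1.6, -0.0]
gripper_width: 0.0004
grip_force: 0.3
```

>>> step_arm([
  [0.01, 0, 0, 0, 0],
  [0.02, 0, 0, 0, 0],
  [0.02, 0, 0, 0, 0],
])

```text
clock: 7.0
ee_pos: [0.5276, 0.0068, 0.0832]
tool_rot: [[0.032, 0.999, -0.0], [0.999, -0.032, 0.0], [0.0, -0.0, -1.0]]
force: [0.2, -0.2, 0.9]
gripper_width: 0.0004
grip_force: 0.0
```

>>> step_arm([
  [0.01, 0, 0, 0, 0],
  [0.02, 0, 0, 0, 0],
  [0.02, 0, 0, 0, 0],
])

```text
clock: 7.3
ee_pos: [0.5276, 0.0087, 0.0832]
tool_rot: [[0.032, 0.999, -0.0], [0.999, -0.032, -0.0], [-0.0, -0.0, -1.0]]
force: [-0.2, -1.3, 0.2]
gripper_width: 0.0004
grip_force: 0.2
```

```bash
python3 - <<'E'
from h import *
p,d=manip.snapshot("top");cv2.imwrite("pics/t4.png",cv2.resize(cv2.cvtColor(p,4)[255:315,225:300],None,fx=8,fy=8,interpolation=2))
print(manip.state()["force"])
E
```

```text
[-0.76846128 -0.85199504  0.21515735]
```

View pics/t4.png

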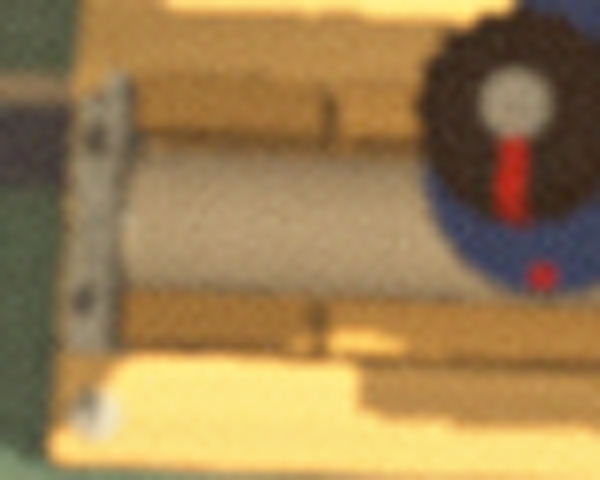

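The pipe's end, at about (122,220), is very near the stop plate's edge. I'll go on in 1 mm steps until the force shows contact.

>>> step_arm([
  [0.01, 0, 0, 0, 0],
  [0.01, 0, 0, 0, 0],
])

```text
clock: 7.55
ee_pos: [0.5277, 0.0088, 0.0832]
tool_rot: [[0.032, 0.999, -0.0], [0.999, -0.032, -0.002], [-0.002, -0.0, -1.0]]
force: [-0.8, -4.8, -0.2]
gripper_width: 0.0003
grip_force: 2.5
```

>>> step_arm([
  [0.01, 0, 0, 0, 0],
  [0.01, 0, 0, 0, 0],
])

```text
clock: 7.75
ee_pos: [0.5277, 0.0089, 0.0833]
tool_rot: [[0.032, 0.999, -0.0], [0.999, -0.032, -0.003], [-0.003, 0.0, -1.0]]
force: [-0.6, -8.3, 0.2]
gripper_width: 0.0005
grip_force: 4.5
```

>>> step_arm([
  [0.005, 0, 0, 0, 0],
  [0.005, 0, 0, 0, 0],
])

```text
clock: 7.95
ee_pos: [0.5278, 0.009, 0.0833]
tool_rot: [[0.032, 0.999, -0.0], [0.999, -0.032, -0.004], [-0.004, 0.0, -1.0]]
force: [0.8, -11.1, 0.0]
gripper_width: 0.0006
grip_force: 5.5
```

The pipe is home, with about 11 N of push at the stop. I'll retreat, rise and go over the knob.

>>> step_arm([
  [-0.05, 0, 0, 0, 0],
  [-0.4, 0, 0, 0, 0.3],
  [-0.45, 0, 0, 0, 1],
  [-0.45, 0, -0.5, 0, 1],
  [-0.45, 0, -1, 0, 1],
])

```text
clock: 8.45
ee_pos: [0.5245, -0.0335, 0.182]
tool_rot: [[0.033, 0.999, -0.006], [0.999, -0.033, 0.002], [0.002, -0.006, -1.0]]
force: [1.0, -1.2, 0.4]
gripper_width: 0.0244
grip_force: 0.0
```

>>> step_arm([
  [0, 0, -0.5, 0, 1],
  [0, 0, -1, 0, 1],
])

```text
clock: 8.65
ee_pos: [0.5258, -0.0333, 0.2851]
tool_rot: [[0.032, 0.999, -0.0], [0.999, -0.032, 0.001], [0.001, -0.0, -1.0]]
force: [0.9, -0.3, -0.0]
gripper_width: 0.0408
grip_force: 0.0
```

>>> step_arm([
  [0, 0, -0.5, 0, 1],
  [0, 0, -1, 0, 1],
  [0.4, 0, -1, 0, 1],
  [0.8, 0, -1, 0, 1],
])

```text
clock: 9.05
ee_pos: [0.5296, 0.0467, 0.386]
tool_rot: [[0.035, 0.999, 0.005], [0.999, -0.035, 0.001], [0.001, 0.005, -1.0]]
force: [0.8, 0.3, -0.8]
gripper_width: 0.0725
grip_force: 0.0
```

>>> step_arm([
  [0.4, 0, 0, 0, 1],
  [0.8, 0, 0, 0, 1],
  [1, 0, 0, 0, 1],
  [1, 0, 0, 0, 1],
  [1, 0, 0, 0, 1],
])

```text
clock: 9.55
ee_pos: [0.5318, 0.1465, 0.383]
tool_rot: [[0.031, 1.0, -0.001], [1.0, -0.031, -0.0], [-0.0, -0.001, -1.0]]
force: [0.1, 0.0, 0.5]
gripper_width: 0.0867
grip_force: 0.0
```

```bash
python3 - <<'E'
from h import *
# knob centre from the side picture: red line/black knob mask
p=cv2.imread("pics/side0.png");V=p.max(2)
m=np.zeros(V.shape,bool);m[188:222,328:362]=1
c=big(m&(V<75));x,y,w,h=cv2.boundingRect(c);print(x,y,w,h)
o,d=ray("side",x+w/2,y+h/2);t=(0.1565-o[1])/d[1];print("side knob x,z at y=.1565:",o+d*t)
s=manip.state();print(s["ee_pos"],s["q"],s["force"])
E
```

```text
334 194 22 26
side knob x,z at y=.1565: [0.53178417 0.1565     0.23349194]
[0.53179827 0.14647996 0.38297415] [ 1.25833930e-01  1.50143126e-05  1.59704318e+00 -7.33293045e-05
  1.54513630e+00  1.56564149e-01] [0.06599327 0.01856125 0.48246518]
```

>>> step_arm([
  [0.1, -0.01, 0, 0, 1],
  [0.1, -0.01, 0.3, 0, 1],
  [0.1, -0.01, 0.6, 0, 1],
  [0.1, -0.01, 0.8, 0, 1],
  [0.1, -0.01, 0.86, 0, 1],
  [0.1, -0.01, 0.86, 0, 1],
])

```text
clock: 10.15
ee_pos: [0.5311, 0.1556, 0.2965]
tool_rot: [[0.033, 0.999, -0.002], [0.999, -0.033, -0.0], [-0.0, -0.002, -1.0]]
force: [0.2, 0.1, -0.3]
gripper_width: 0.0869
grip_force: 0.0
```

```bash
python3 - <<'E'
from h import *
p,d=manip.snapshot("side");cv2.imwrite("pics/s5.png",cv2.resize(cv2.cvtColor(p,4)[130:370,240:440],None,fx=2.5,fy=2.5,interpolation=2))
E
```

```text
(no output)
```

View pics/s5.png

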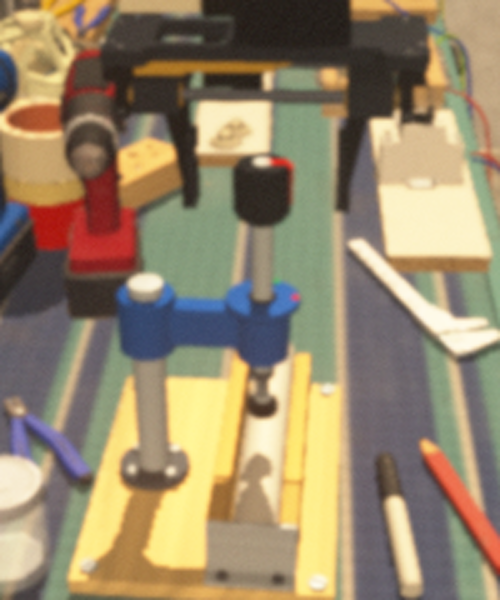

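The knob, at (263,190), is centred between the open fingers (188 and 346), and the foot is above the pipe. I'll close.

>>> step_arm([
  [0, 0, 0, 0, 0.3],
  [0, 0, 0, 0, 0.2],
  [0, 0, 0, 0, 0],
  [0, 0, 0, 0, 0],
  [0, 0, 0, 0, 0],
  [0, 0, 0, 0, 0],
  [0, 0, 0, 0, 0],
  [0, 0, 0, 0, 0],
  [0, 0, 0, 0, 0],
  [0, 0, 0, 0, 0],
])

```text
clock: 11.2
ee_pos: [0.5323, 0.156, 0.2974]
tool_rot: [[0.032, 0.999, 0.003], [0.999, -0.032, 0.0], [0.0, 0.003, -1.0]]
force: [5.3, 1.1, -1.8]
gripper_width: 0.0354
grip_force: 30.0
```

>>> step_arm([
  [0, 0.015, 0, 0, 0],
  [0, 0.015, 0, -0.03, 0],
  [0, 0.015, 0, -0.06, 0],
  [0, 0.015, 0, -0.09, 0],
  [0, 0.015, 0, -0.12, 0],
  [0, 0.015, 0, -0.15, 0],
  [0, 0.015, 0, -0.18, 0],
  [0, 0.015, 0, -0.21, 0],
  [0, 0.015, 0, -0.24, 0],
  [0, 0.015, 0, -0.27, 0],
  [0, 0.015, 0, -0.3, 0],
  [0, 0.015, 0, -0.33, 0],
  [0, 0.015, 0, -0.36, 0],
  [0, 0.015, 0, -0.38, 0],
  [0, 0.015, 0, -0.38, 0],
])

```text
clock: 12.7
ee_pos: [0.5339, 0.157, 0.2972]
tool_rot: [[-0.918, 0.396, 0.003], [0.396, 0.918, 0.002], [-0.002, 0.003, -1.0]]
force: [5.1, 3.7, -4.4]
gripper_width: 0.0352
grip_force: 30.1
```

```bash
python3 - <<'E'
from h import *
s=manip.state();print(s["ee_pos"],s["force"],s["torque"],s["q"],s["gripper_width"])
p,d=manip.snapshot("side");cv2.imwrite("pics/s6.png",cv2.resize(cv2.cvtColor(p,4)[130:370,240:440],None,fx=2.5,fy=2.5,interpolation=2))
E
```

```text
[0.53386529 0.15699051 0.29717606] [ 5.09408752  3.6852516  -4.40684636] [ 0.8985547  -1.30577251  0.00825296] [ 0.14328428  0.05144815  1.70390537  0.00204612  1.3830803  -1.02070566] 0.03523774988287013
```

View pics/s6.png

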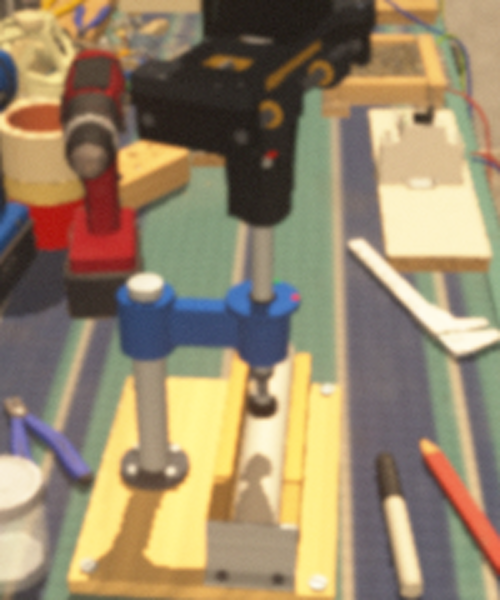

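The gripper turned 68.5° with the knob, the remaining torque about z is near zero, and the foot is still up. I'll relieve the side load and push down.

>>> step_arm([
  [-0.007, 0.014, 0, 0, 0],
  [-0.007, 0.014, 0.02, 0, 0],
  [-0.007, 0.014, 0.04, 0, 0],
  [-0.007, 0.014, 0.06, 0, 0],
  [-0.007, 0.014, 0.08, 0, 0],
  [-0.007, 0.014, 0.1, 0, 0],
  [-0.007, 0.014, 0.12, 0, 0],
  [-0.007, 0.014, 0.14, 0, 0],
  [-0.007, 0.014, 0.16, 0, 0],
  [-0.007, 0.014, 0.18, 0, 0],
  [-0.007, 0.014, 0.2, 0, 0],
  [-0.007, 0.014, 0.22, 0, 0],
  [-0.007, 0.014, 0.22, 0, 0],
])

```text
clock: 14.05
ee_pos: [0.5344, 0.1573, 0.2751]
tool_rot: [[-0.917, 0.398, 0.001], [0.398, 0.917, 0.001], [-0.001, 0.001, -1.0]]
force: [5.3, 3.0, -2.1]
gripper_width: 0.0351
grip_force: 30.1
```

>>> step_arm([
  [0, 0, 0.01, 0, 0],
  [0, 0, 0.02, 0, 0],
  [0, 0, 0.03, 0, 0],
])

```text
clock: 14.35
ee_pos: [0.5345, 0.1573, 0.2726]
tool_rot: [[-0.917, 0.398, 0.002], [0.398, 0.917, 0.001], [-0.001, 0.001, -1.0]]
force: [4.5, 2.4, 3.5]
gripper_width: 0.035
grip_force: 30.0
```

>>> step_arm([
  [0, 0, 0.005, 0, 0],
  [0, 0, 0.01, 0, 0],
  [0, 0, 0.01, 0, 0],
])

```text
clock: 14.65
ee_pos: [0.5346, 0.1573, 0.2722]
tool_rot: [[-0.917, 0.398, 0.002], [0.398, 0.917, 0.001], [-0.002, 0.002, -1.0]]
force: [4.3, 3.1, 5.6]
gripper_width: 0.0351
grip_force: 30.0
```

>>> step_arm([
  [0, 0, 0.005, 0, 0],
  [0, 0, 0.01, 0, 0],
  [0, 0, 0.01, 0, 0],
])

```text
clock: 14.95
ee_pos: [0.5348, 0.1573, 0.2718]
tool_rot: [[-0.918, 0.398, 0.003], [0.398, 0.918, 0.001], [-0.002, 0.002, -1.0]]
force: [3.7, 2.9, 7.2]
gripper_width: 0.0357
grip_force: 30.0
```

```bash
python3 - <<'E'
from h import *
import time
s=manip.state();print(s["ee_pos"],s["force"],s["torque"])
p,d=manip.snapshot("side");cv2.imwrite("pics/s7.png",cv2.resize(cv2.cvtColor(p,4)[200:345,310:385],None,fx=4,fy=4,interpolation=2))
E
```

```text
[0.53481075 0.15726075 0.27178452] [3.6619183  2.86370649 7.20091817] [ 0.66235987 -0.65225512  0.03956093]
```

View pics/s7.png

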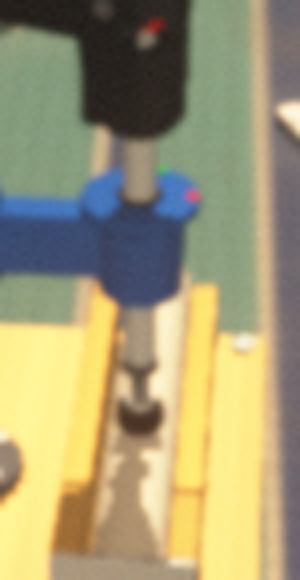

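The foot is on the pipe, since the rod now moves only 0.4 mm per mm commanded. I'll raise the force to about 10 N.

>>> step_arm([
  [0, 0, 0.005, 0, 0],
  [0, 0, 0.01, 0, 0],
  [0, 0, 0.015, 0, 0],
  [0, 0, 0.015, 0, 0],
  [0, 0, 0.015, 0, 0],
])

```text
clock: 15.5
ee_pos: [0.5351, 0.1572, 0.2712]
tool_rot: [[-0.917, 0.398, 0.004], [0.398, 0.917, 0.001], [-0.003, 0.002, -1.0]]
force: [3.0, 1.9, 11.2]
gripper_width: 0.0351
grip_force: 30.0
```

>>> step_arm([
  [0, 0, 0, 0.03, 0],
  [0, 0, 0, 0.06, 0],
  [0, 0, 0, 0.09, 0],
  [0, 0, 0, 0.12, 0],
  [0, 0, 0, 0.15, 0],
  [0, 0, 0, 0.17, 0],
])

```text
clock: 16.1
ee_pos: [0.535, 0.1561, 0.2712]
tool_rot: [[-0.584, 0.811, 0.003], [0.811, 0.584, -0.002], [-0.003, 0.001, -1.0]]
force: [1.9, -1.2, 13.2]
gripper_width: 0.035
grip_force: 30.0
```

>>> step_arm([
  [0, 0, 0, 0.03, 0],
  [0, 0, 0, 0.06, 0],
  [0, 0, 0, 0.09, 0],
  [0, 0, 0, 0.12, 0],
  [0, 0, 0, 0.15, 0],
  [0, 0, 0, 0.18, 0],
  [0, 0, 0, 0.2, 0],
  [0, 0, 0, 0.21, 0],
  [0, 0, 0, 0.22, 0],
  [0, 0, 0, 0.22, 0],
])

```text
clock: 17.1
ee_pos: [0.5333, 0.1557, 0.271]
tool_rot: [[0.063, 0.998, -0.002], [0.998, -0.063, -0.003], [-0.003, -0.002, -1.0]]
force: [-6.4, -5.1, 17.4]
gripper_width: 0.0353
grip_force: 30.0
```

```bash
python3 - <<'E'
from h import *
s=manip.state();print(s["ee_pos"],s["tool_rot"],s["force"],s["torque"],s["q"][5])
E
```

```text
[0.53325578 0.15571471 0.27097207] [[ 0.0633111   0.99799214 -0.00184478]
 [ 0.99798786 -0.06331701 -0.00334485]
 [-0.00345494 -0.0016293  -0.9999927 ]] [-6.40180423 -5.11453097 17.3663905 ] [-0.68807918  1.27560305  0.58752859] 0.20773321026785396
```

The knob is at its locked stop: yaw is 1.8° past the starting grip, with 0.59 N m of holding torque. I'll relax the load and check.

>>> step_arm([
  [-0.007, -0.008, -0.02, 0, 0],
  [-0.015, -0.017, -0.045, 0, 0],
  [-0.015, -0.017, -0.045, 0, 0],
  [-0.015, -0.017, -0.045, 0, 0],
])

```text
clock: 17.5
ee_pos: [0.5327, 0.1551, 0.2713]
tool_rot: [[0.063, 0.998, 0.0], [0.998, -0.063, -0.001], [-0.001, 0.0, -1.0]]
force: [11.2, 0.6, -8.0]
gripper_width: 0.0357
grip_force: 30.0
```

>>> step_arm([
  [0, 0.015, 0.012, 0, 0],
  [0, 0.015, 0.012, 0, 0.45],
  [0, 0.015, 0.012, 0, 0.6],
  [0, 0.015, 0.012, 0, 1],
  [0, 0.015, 0.012, 0, 1],
  [0, 0.015, 0.012, 0, 1],
  [0, 0.015, 0.012, 0, 1],
  [0, 0.015, 0.012, 0, 1],
  [0, 0.015, 0.012, 0, 1],
])

```text
clock: 18.4
ee_pos: [0.5338, 0.1555, 0.2721]
tool_rot: [[0.064, 0.998, 0.0], [0.998, -0.064, -0.0], [-0.0, 0.0, -1.0]]
force: [0.2, -0.1, -0.1]
gripper_width: 0.0839
grip_force: 0.0
```

>>> step_arm([
  [0, 0, -0.2, 0, 1],
  [0, 0, -0.6, 0, 1],
  [0, 0, -1, 0, 1],
  [0, 0, -1, 0, 1],
])

```text
clock: 18.8
ee_pos: [0.536, 0.1559, 0.3793]
tool_rot: [[0.063, 0.998, 0.011], [0.998, -0.063, 0.002], [0.002, 0.011, -1.0]]
force: [0.7, -0.0, 1.0]
gripper_width: 0.0869
grip_force: 0.0
```

>>> step_arm([
  [-0.3, 0, 0, 0, 1],
  [-0.7, 0, 0, 0, 1],
  [-1, 0, 0, 0, 1],
  [-1, 0, 0, 0, 1],
])

```text
clock: 19.2
ee_pos: [0.5272, 0.0528, 0.3715]
tool_rot: [[0.067, 0.998, -0.001], [0.998, -0.067, -0.001], [-0.001, -0.0, -1.0]]
force: [0.9, -0.2, -1.5]
gripper_width: 0.0872
grip_force: 0.0
```

>>> step_arm([
  [-0.3, 0, 0, 0, 1],
  [-0.7, 0, 0, 0, 1],
  [-1, 0, 0, 0, 1],
  [-1, 0, 0, 0, 1],
  [-1, 0, 0, 0, 1],
])

```text
clock: 19.7
ee_pos: [0.5211, -0.0438, 0.3717]
tool_rot: [[0.065, 0.998, -0.0], [0.998, -0.065, 0.001], [0.001, -0.0, -1.0]]
force: [-0.6, -0.1, -0.2]
gripper_width: 0.0867
grip_force: 0.0
```

```bash
python3 - <<'E'
from h import *
p,d=manip.snapshot("top");q,d=manip.snapshot("side")
a=cv2.resize(cv2.cvtColor(p,4)[245:315,225:310],None,fx=5,fy=5,interpolation=2)
b=cv2.resize(cv2.cvtColor(q,4)[200:370,310:385],None,fx=4.5,fy=4.5,interpolation=2)
o=np.zeros((600,780,3),np.uint8);o[:350,:425]=a;h=min(600,b.shape[0]);o[:h,435:435+b.shape[1]]=b[:h,:345];cv2.imwrite("pics/f.png",o)
E
```

```text
(no output)
```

View pics/f.png

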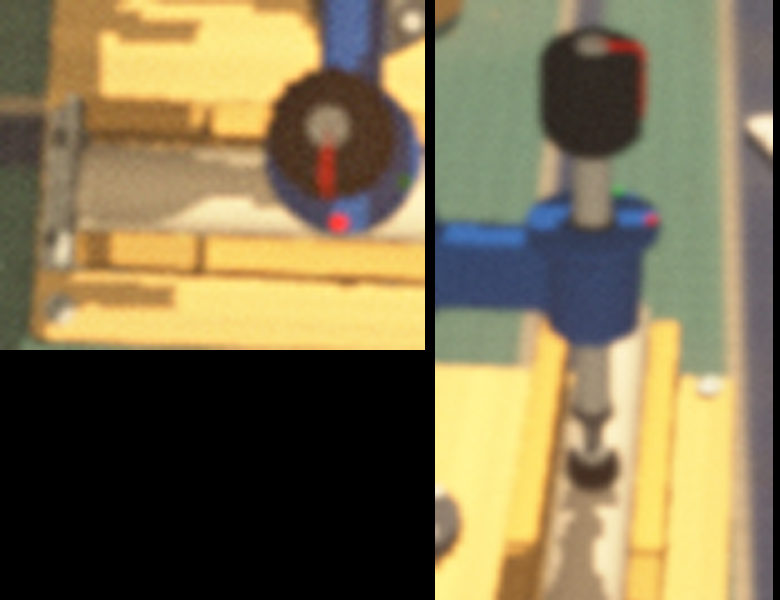

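The red line on the knob at (327,165) points at the red dot as it did at the start. The pipe's end at (82,190) touches the stop, and the foot at (593,468) sits on the pipe. I'm handing in.

```bash
python3 -c "
from plant import manip
print(manip.close_job())"
```

```text
the job is handed in; nothing more can be done
None
```

I handed the job in at about 20 s on the clock, but got no verdict back: the pipe is against the stop, the knob is turned fully back to locked, and the foot presses on the pipe with an estimated 10 N (not measured after I let go).

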